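# Lock the coral bead jar down in the pop-up jar dock

### The arm

A 7-joint arm with a two-finger parallel gripper is mounted at the origin on a cart in front of the work surface, level with it; the furniture and walls round the work are solid. World frame = base frame: x ahead of the robot, y to its left, z up, the work surface at z = 0. Lengths are in m, angles in rad, forces in N, time in s.
With the tool pointing down it reaches from about 0.425 to 0.875 m from the base axis. Payload 8.4 kg.
Tool frame: the origin (TCP) lies on the centre line of the jaws, within the pads' length; the fingertips stand 11 mm ahead of it and the grasp point (between the pads) lies 8 mm behind it; z points along the fingers, y is the line along which they close (so a half turn about z gives the same grasp; the last joint's range is limited). The gripper opens to 85 mm and grips with 20 to 120 N. Pads are 22 mm wide; open, the fingers measure 114 mm over their backs; the gripper's body (76 mm by 85 mm) begins 54 mm behind the grasp point. The pads swing forward as they close: fully open they stand 13 mm farther back than shut.
Start: joints at [1.025, 0.333, 0.04, 1.465, -0.013, 1.343, -0.059], TCP at [0.281, -0.586, 0.242] pointing down, gripper open.
Joint ranges: [-2.58, 2.58], [-0.38, 2.09], [-1.3, 1.39], [0.25, 2.4], [-1.5, 4.64], [0.08, 2.09], [-2.65, 2.65]. Speed limits (rad/s): [2.22, 2.22, 2.79, 2.79, 3.14, 3.14, 3.14].

### API

Orientations are given as a unit quaternion [x, y, z, w].
In Python, from plant import arm, get_image gives the robot as it stands. Calls block until the motion is done:
- arm.movep(position, orientation): joint-space move of the TCP to a pose.
- arm.line_to(position, orientation=None, velocity=0.15): straight line of the TCP; orientation=None keeps the orientation; velocity is the mean speed in m/s.
- arm.move_joints(angles): joint-space move.
- arm.open_gripper() and arm.grasp(): open the fingers fully, or close them until they stop; the grip force is fixed at half the most.
- arm.pause(seconds).
- arm.ik(position, orientation): joint angles nearest the present ones, or None.
- get_image(name): name is "side" or "top"; returns a dict with "pixels" (480x640x3 uint8, blue, green, red), "intrinsics" (3x3 intrinsics, pixels), "k1" (the pictures are not rectified: a ray, as slopes to the right and down, at radius r is drawn at 1 + k1 r^2 times it, then the intrinsics apply), "world_to_cam" (4x4, takes a point from world to camera coordinates). Camera axes: x right, y down, z forward; pixel columns grow to the right and rows downward; lengths in m; the calibration is good to about 2 mm. A picture is of the moment at which its call begins. There is no depth.
A pose or a line that the arm cannot do raises arm.PlanningError and nothing moves.
- arm.hand_in(): hands the job in; it is judged then, once.
Readings, each from a call of its own:
- arm.read_t(): time.
- arm.read_joint_pos(): joint angles.
- arm.read_qd(): joint speeds.
- arm.read_joint_torque(): joint torques, N m.
- arm.read_position(): TCP position.
- arm.read_orientation(): TCP orientation.
- arm.read_force(): force on the tool from outside, world axes, zero at the start.
- arm.read_ft_torque(): the same for the moment, N m.
- arm.read_width(): opening from 0.0 (shut) to 1.0 (fully open).
- arm.read_gripper_force(): force on a finger pad.
Only numpy, scipy, OpenCV 4.12 (cv2) and the standard library are available. Lean on these libraries where they do the work, as an engineer would, in place of code of your own. Each camera call takes 0.05 s, during which the arm holds its last target. There are 200 camera calls.

### The job

Stand the jar of coral-red beads (the one with the black lid) upright on the middle of the round cork-topped sprung stage of the jar dock, then press it straight down and hold it there until the brass latch bolt slides in and keeps the stage down. Let go, leaving the jar standing on the lowered, latched stage.

Things in the scene. Friction and masses are not known exactly. Their poses are not given: they have to be found in the camera images.
- coral_jar_mid (a point): Centre (half-way up) of the jar to load: a round glass jar of coral-red beads with a black lid, 38 mm in diameter, 46 mm tall, about 90 g, standing upright; grip it round its sides. z axis points up through the lid. Two other jars with gold-coloured lids (amber beads, 50 mm tall; teal beads, 42 mm tall) stand near it, in any order, all at least 90 mm apart from centre to centre.
- stage_top (a point): Centre of the top face of the dock's sprung stage, a level disc 72 mm in diameter with a cork pad, 60 mm above the worktop while the stage is up; nothing of the dock rises above this face, even when the stage is pressed right down. z axis up; x axis points towards the blue bolt housing on one side of the dock (top 40 mm above the worktop). The dock is fixed to the worktop and stands at any of a range of places and turns.
- stage (a joint): How far the stage is pressed down, in m: 0 = up, 0.016 = hard stop at the bottom. A spring pushes it up: it starts to move at about 6 N and needs about 11 N at the bottom (jar's weight included). The latch can catch only while the stage is pressed deeper than about 0.011 (press to 0.014 or to the stop); after it has caught, the stage rests at about 0.010. Let go before that, and it springs up again.
- bolt (a joint): How far the brass latch bolt (red knob at its tail) has slid in over the stage's catch, in m: 0 = out, 0.007 = fully in. It is sprung and slides in by itself, slowly, in about half a second, while the stage is held down; the robot does not touch it.
Mind the look-alikes: they are no part of the job. There is more than one size of the part that bears coral_jar_mid; the job needs the largest.

How it is judged:
On the way, in this order (a step that is already met when the one before it is completed fails the run):
1. the coral jar stands upright on the stage, which has not latched yet (horizontal distance between coral_jar_mid and stage_top below 0.02 m and z of coral_jar_mid in the frame of stage_top between 0.018 and 0.028 m and angle between coral_jar_mid's own z axis and vertical below 0.17 rad and value of joint bolt below 0.002 m), for 0.1 s.
2. with the jar on it, the stage is pressed down and the bolt catches (horizontal distance between coral_jar_mid and stage_top below 0.02 m and z of coral_jar_mid in the frame of stage_top between 0.018 and 0.028 m and angle between coral_jar_mid's own z axis and vertical below 0.17 rad and value of joint bolt above 0.0045 m and value of joint stage above 0.008 m), for 0.2 s.
At the end, for the whole second after the job is handed in: The coral jar stands upright (within about 10 degrees) on the stage, its axis within 20 mm of the stage's middle; the stage stays down by itself (at least 8 mm), the bolt at least 4.5 mm in; everything is released and still (all of step 2 and velocity of joint stage below 0.01 m/s); the robot touches nothing.
It also fails if it takes over 45 s, if anything falls off the work surface, if the arm or the gripper's body presses on something with over 40 N, if the wrist force passes 120 N, or if a joint passes its speed limit or range.

## Working session

There is one attempt and no reset: what is moved stays moved. The work goes in short steps, each a Python script; the robot and the scene stay as the last script left them, time stands still between calls to the robot, and variables do not carry over. Pictures are saved under pics/ and viewed, at most 10 in all, crops included, and the job is handed in when it is done.

```bash
mkdir -p pics; cat > h.py <<'E'
import numpy as np, cv2
from plant import arm, get_image
def shot(name,fn):
    im=get_image(name); cv2.imwrite('pics/'+fn,im['pixels']); return im
def ray(im,u,v):
    K=np.array(im['intrinsics']);T=np.array(im['world_to_cam'])
    d=np.array([(u-K[0,2])/K[0,0],(v-K[1,2])/K[1,1]]);s=d.copy()
    for _ in range(30): s=d/(1+im['k1']*(s@s))
    R=T[:3,:3]; return -R.T@T[:3,3], R.T@np.array([s[0],s[1],1])
def at_z(im,u,v,z):
    c,d=ray(im,u,v); return c+d*(z-c[2])/d[2]
def proj(im,p):
    K=np.array(im['intrinsics']);T=np.array(im['world_to_cam'])
    q=T[:3,:3]@np.array(p)+T[:3,3]; s=q[:2]/q[2]; s=s*(1+im['k1']*(s@s)); return K[:2,:2]@s+K[:2,2]
E
python3 - <<'E'
from h import *
for n in('top','side'):
    im=shot(n,n+'1.png'); print(n,-np.array(im['world_to_cam'])[:3,:3].T@np.array(im['world_to_cam'])[:3,3],im['k1'])
print(arm.read_t(),arm.read_orientation(),arm.read_width())
E
```

```text
top [0.2690661  0.0742946  1.18782056] -0.19974489482850002
side [0.06808328 0.6968556  0.69321042] -0.025615332055067518
0.1 [ 9.75144510e-01  2.21568663e-01 -2.12026681e-04 -6.83306512e-04] 1.0002397509153056
```

View pics/top1.png

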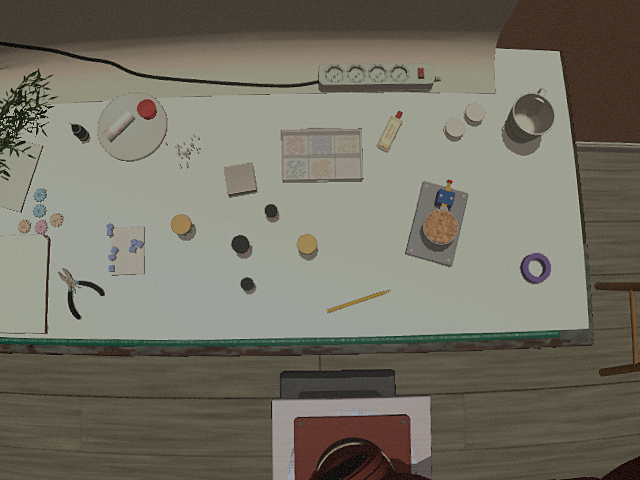

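View pics/side1.png

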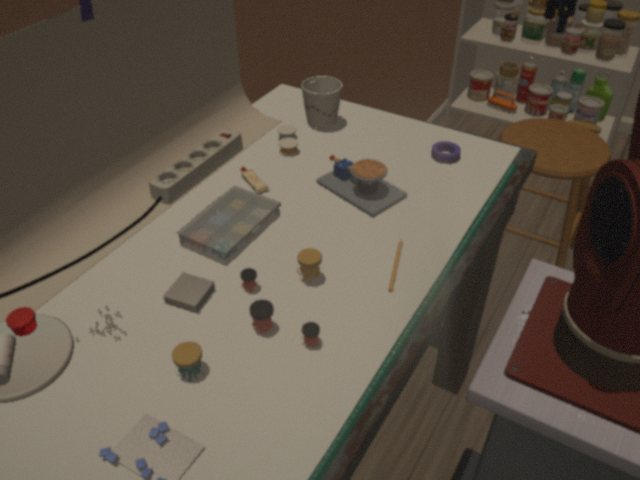

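The top view shows the largest black lid at about (241,244), with smaller black-lidded look-alikes at (271,211) and (247,285). The gold lids are at (307,244) and (181,224). The cork stage is at (440,228), with the blue housing at (445,198). The side view confirms this: the large coral jar is at (262,316) and the stage at (368,172).

```bash
cat > m.py <<'E'
from h import *
def blob(px,mask,u,v):
    n,l,s,c=cv2.connectedComponentsWithStats(mask.astype(np.uint8))
    i=min((i for i in range(1,n) if s[i,4]>15),key=lambda i:np.hypot(*(c[i]-[u,v])))
    return c[i],s[i]
def dark(px): return px.max(2)<60
def cork(px):
    h=cv2.cvtColor(px,cv2.COLOR_BGR2HSV); return (h[...,0]<18)&(h[...,1]>90)&(h[...,2]>90)
E
python3 - <<'E'
from m import *
t=get_image('top');s=get_image('side')
P=t['pixels']
for n,u,v,z in(('jar',241,244,.046),('s1',271,211,.035),('s2',247,285,.035)):
    c,st=blob(P,dark(P),u,v); p=at_z(t,*c,z); w=st[2]*np.linalg.norm(at_z(t,c[0]+1,c[1],z)-p)
    print(n,c,st,p.round(4),'diam',w.round(4),'side px',proj(s,p).round(1))
c,st=blob(P,cork(P),440,228);p=at_z(t,*c,.06);print('stage',c,st,p.round(4),proj(s,p), st[2]*np.linalg.norm(at_z(t,c[0]+1,c[1],.06)-p))
for n,u,v,z in(('gold1',307,244,.046),('gold2',181,224,.046),('housing',445,198,.04)): print(n,at_z(t,u,v,z).round(3))
S=s['pixels']
c,st=blob(S,dark(S),262,308);print('side lid',c,st,at_z(s,*c,.046).round(4))
c,st=blob(S,cork(S),368,170);print('side cork',c,st,at_z(s,*c,.06).round(4))
E
```

```text
jar [240.0464135  243.86919831] [232 235  17  18 237] [0.4576 0.2149 0.046 ] diam 0.0338 side px [261.6 307. ]
s1 [270.6147541  210.50819672] [265 204  12  13 122] [0.5264 0.1548 0.035 ] diam 0.0242 side px [248.5 272.5]
s2 [246.66393443 283.63114754] [241 278  13  12 122] [0.3796 0.2029 0.035 ] diam 0.0258 side px [310.5 327.1]
stage [440.39565742 226.2509047 ] [425 210  32  33 829] [ 0.4841 -0.1811  0.06  ] [368.43458068 167.74381009] 0.06438783245019242
gold1 [0.455 0.083 0.046]
gold2 [0.5   0.334 0.046]
housing [ 0.546 -0.198  0.04 ]
side lid [261.12772586 309.97196262] [251 301  21  19 321] [0.4547 0.2201 0.046 ]
side cork [368.55668016 168.451417  ] [352 159  34  19 494] [ 0.4828 -0.179   0.06  ]
```

```bash
python3 - <<'E'
from m import *
q=lambda a:np.array([np.cos(np.radians(a)/2),np.sin(np.radians(a)/2),0,0])
for a in(-20,160):
  for p in([.457,.216,.16],[.457,.216,.016],[.484,-.180,.2],[.484,-.180,.06]):
    j=arm.ik(p,q(a)); print(a,p,None if j is None else np.round(j,2))
a=-20 if arm.ik([.457,.216,.016],q(-20)) is not None else 160
arm.movep([.457,.216,.16],q(a)); print(a,arm.read_t(),arm.read_position(),arm.read_force())
im=shot('side','hover.png')
print(proj(im,[.457,.216,.046]))
cv2.imwrite('pics/hover_c.png',cv2.resize(im['pixels'][180:400,130:420],None,fx=2,fy=2))
E
```

```text
-20 [0.457, 0.216, 0.16] [ 0.41  0.24 -1.04  1.88  0.23  1.15 -2.63]
-20 [0.457, 0.216, 0.016] [-1.07  0.34  0.62  2.06 -0.27  0.82 -2.21]
-20 [0.484, -0.18, 0.2] [ 0.48  0.1  -0.22  1.83  0.02  1.21 -1.67]
-20 [0.484, -0.18, 0.06] [ 0.45  0.25 -0.2   1.98  0.06  0.92 -1.7 ]
160 [0.457, 0.216, 0.16] [ 0.41  0.24 -1.04  1.88  0.22  1.15  0.51]
160 [0.457, 0.216, 0.016] [ 0.25  0.44 -0.9   2.    0.44  0.9   0.34]
160 [0.484, -0.18, 0.2] [ 0.72  0.12 -0.48  1.82  0.06  1.21  1.44]
160 [0.484, -0.18, 0.06] [ 0.7   0.28 -0.48  1.96  0.16  0.93  1.36]
-20 3.1 [0.4574242  0.21537766 0.1599979 ] [-0.87495384 -0.69671685  0.47637381]
[261.43259858 307.67396429]
```

View pics/hover_c.png

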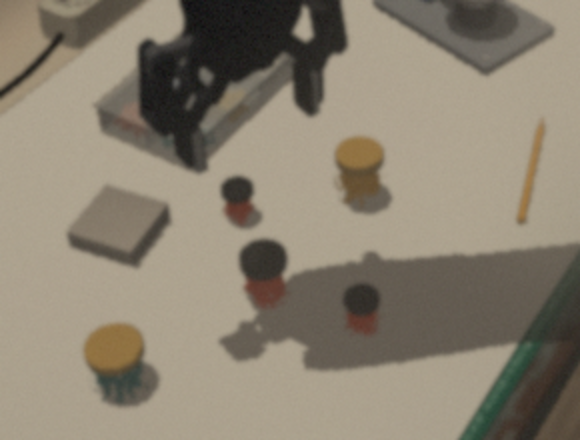

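The gripper is hovering above the jar. The lid is near (261,308), where I predicted it. Joint 7 is close to its limit, so I'll make the half turn to a=160 before descending.

```bash
python3 - <<'E'
from m import *
q=np.array([np.cos(np.radians(80)),np.sin(np.radians(80)),0,0])
arm.movep([.457,.216,.16],q); print(np.round(arm.read_joint_pos(),2))
arm.line_to([.457,.216,.016],q,0.08); print(arm.read_t(),arm.read_force())
arm.grasp(); print(arm.read_width(),arm.read_gripper_force(),arm.read_position())
arm.line_to([.457,.216,.16],q,0.1); print(arm.read_t(),arm.read_width(),arm.read_gripper_force(),arm.read_force())
im=shot('side','lift.png')
cv2.imwrite('pics/lift_c.png',cv2.resize(im['pixels'][130:400,130:420],None,fx=2,fy=2))
E
```

```text
[ 0.41  0.24 -1.04  1.88  0.23  1.15 -2.63]
6.6917 [ 0.52783807 -0.86243116 -0.20947109]
0.4358959617737007 59.84810471534729 [0.45711922 0.21605326 0.01625665]
8.7917 0.4299415497791134 59.97763752937317 [ 0.12135215 -0.11816958 -1.00065922]
```

View pics/lift_c.png

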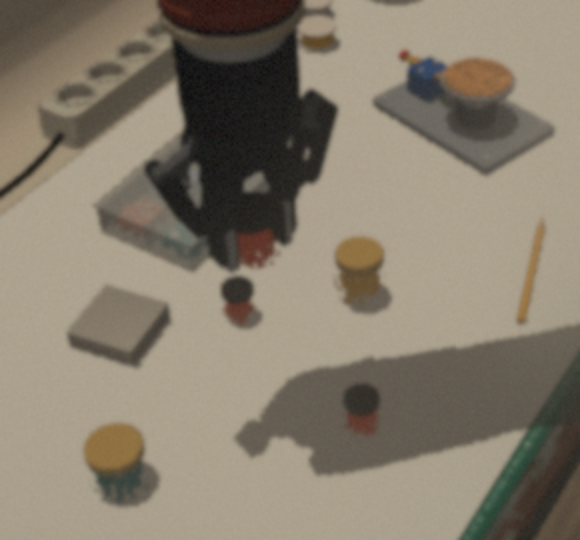

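The jar is held upright and the neighbours haven't moved. Next I carry it to the stage, set it down and check it.

```bash
python3 - <<'E'
from m import *
q=np.array([np.cos(np.radians(80)),np.sin(np.radians(80)),0,0])
x,y=.4838,-.1803
arm.movep([x,y,.15],q); print(np.round(arm.read_joint_pos(),2),arm.read_t())
arm.line_to([x,y,.085],q,0.08); f0=arm.read_force()
for z in(.0785,.0770,.0758):
    arm.line_to([x,y,z],q,0.02); print(z,arm.read_position().__getitem__(2),np.subtract(arm.read_force(),f0).round(2))
arm.pause(.3); print(arm.read_t(),np.subtract(arm.read_force(),f0).round(2))
im=shot('side','place.png')
cv2.imwrite('pics/place_c.png',cv2.resize(im['pixels'][60:260,260:500],None,fx=3,fy=3))
E
```

```text
[ 1.35  0.4  -1.28  1.86  0.41  1.19  1.16] 10.3167
0.0785 0.07844568475693363 [ 0.14 -0.6  -0.64]
0.077 0.07694641027267665 [0.81 1.42 0.4 ]
0.0758 0.07609905265490484 [-0.92  0.04  5.  ]
12.55 [-0.8  -0.08  6.2 ]
```

View pics/place_c.png

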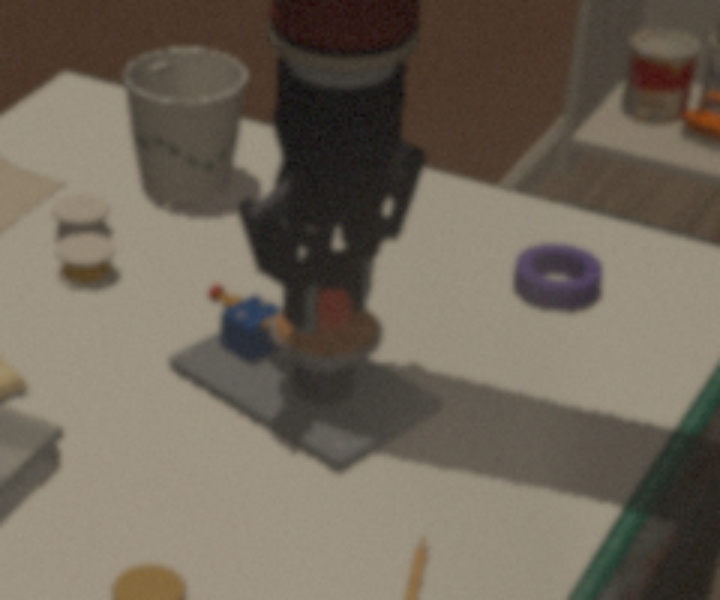

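The jar stands near the middle of the cork pad, at about (330,315) in the crop, and contact force is about 6 N. Now I press.

```bash
python3 - <<'E'
from m import *
x,y=.4838,-.1803
q=arm.read_orientation()
for z in(.072,.068,.065,.063,.0615,.0605,.0595,.0585):
    arm.line_to([x,y,z],None,0.03); f=arm.read_force(); print(z,round(arm.read_position()[2],4),np.round(f,1))
    if f[2]>18: break
arm.pause(1.2); print(arm.read_t(),arm.read_force())
im=shot('side','press.png')
cv2.imwrite('pics/press_c.png',cv2.resize(im['pixels'][110:240,290:450],None,fx=4,fy=4))
E
```

```text
0.072 0.0722 [-1.4  1.   5.3]
0.068 0.0683 [-1.9  0.2  7.1]
0.065 0.0654 [-1.4  0.1  7.6]
0.063 0.0635 [-3.  -0.4  8. ]
0.0615 0.062 [-3.1  0.3  9.5]
0.0605 0.061 [-3.7  0.4 10.3]
0.0595 0.0602 [-3.3  0.7 12.1]
0.0585 0.0601 [-9.8  0.5 25.2]
15.8583 [-8.95553213  1.42034496 25.81523209]
```

View pics/press_c.png

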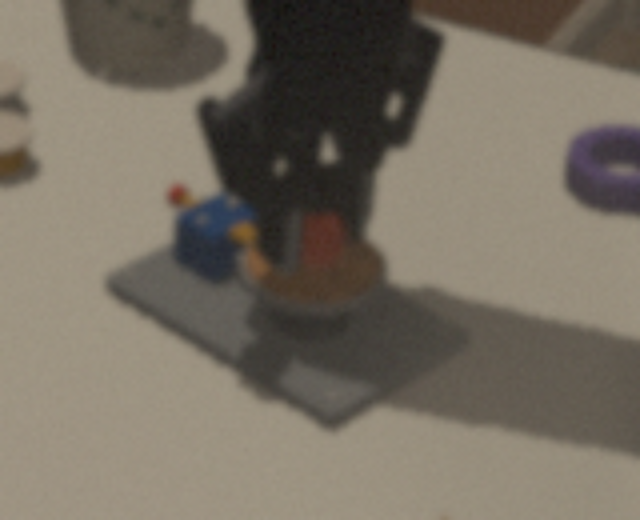

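The stage is at its hard stop and the bolt is showing at (243,232) in the crop, with the knob drawn in. I'll ease up to the latched height and check the force before letting go.

```bash
python3 - <<'E'
from m import *
x,y=.4838,-.1803
for z in(.062,.064,.0655,.0663):
    arm.line_to([x,y,z],None,0.03); print(z,round(arm.read_position()[2],4),np.round(arm.read_force(),1))
arm.pause(.3); f=arm.read_force(); print(f)
if f[2]<5:
    arm.open_gripper(); arm.line_to([x,y,.2],None,0.1)
    j=arm.read_joint_pos().copy(); j[0]-=.6; arm.move_joints(j); arm.pause(.3)
print(arm.read_t(),arm.read_force(),arm.read_position())
im=shot('side','end.png'); t=shot('top','endt.png')
a=cv2.resize(im['pixels'][110:240,290:450],None,fx=2.5,fy=2.5);b=cv2.resize(t['pixels'][165:295,360:520],None,fx=2.5,fy=2.5)
cv2.imwrite('pics/end_c.png',np.hstack([a,b]))
print(proj(t,[x,y,.096]),blob(t['pixels'],dark(t['pixels']),440,225))
E
```

```text
0.062 0.0626 [-2.9  0.6  9.3]
0.064 0.0646 [-2.5  0.8  8.6]
0.0655 0.066 [-3.2  1.   7.8]
0.0663 0.0664 [0.2 0.4 3.1]
[0.30675025 0.40532259 4.35457843]
20.7083 [ 0.15529006 -0.01015427 -0.42967843] [0.50104648 0.12333726 0.19933622]
[443.97436573 222.83609049] (array([443.26428571, 222.90714286]), array([435, 214,  18,  18, 140], dtype=int32))
```

View pics/end_c.png

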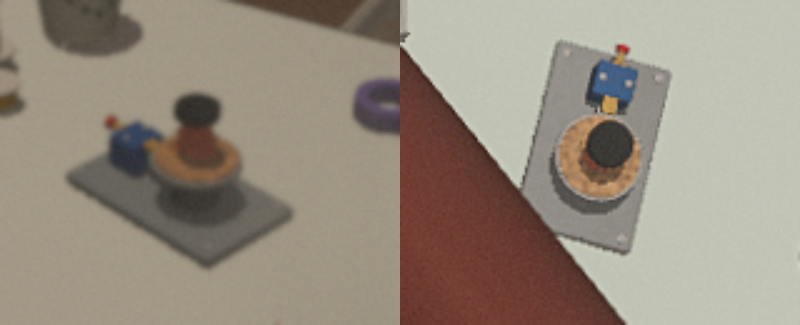

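The jar stands upright and centred on the stage, and the arm is clear. I'll check numerically that the stage really stayed down, using the lid height in the side view and the knob shift in the top view.

```bash
python3 - <<'E'
from m import *
s=get_image('side');S=s['pixels'];c,st=blob(S,dark(S),369,153)
print('lid',c,st,'pred top down/up',proj(s,[.483,-.180,.096]),proj(s,[.483,-.180,.106]))
for f in('side1','press','end'):
    I=cv2.imread(f'pics/{f}.png');h=cv2.cvtColor(I,cv2.COLOR_BGR2HSV)
    m=((h[...,0]<8)|(h[...,0]>172))&(h[...,1]>120); m[:140]=0;m[175:]=0;m[:,:322]=0;m[:,345:]=0
    b=(h[...,0]>100)&(h[...,0]<130)&(h[...,1]>130);b[:150]=0;b[190:]=0;b[:,:325]=0;b[:,365:]=0
    k=cork(I);k[:150]=0;k[195:]=0;k[:,:345]=0;k[:,395:]=0
    print(f,'knob',np.argwhere(m).mean(0),'blue',np.argwhere(b).mean(0),'cork bottom row',np.where(k.sum(1)>4)[0].max())
for f in('top1','endt'):
    I=cv2.imread(f'pics/{f}.png');h=cv2.cvtColor(I,cv2.COLOR_BGR2HSV)[175:200,435:465]
    m=((h[...,0]<8)|(h[...,0]>172))&(h[...,1]>120);print(f,np.argwhere(m).mean(0)+[175,435],m.sum())
E
```

```text
lid [368.32638889 154.18055556] [361 149  16  12 144] pred top down/up [369.66736061 152.06615188] [369.94736151 147.47231255]
side1 knob [156.8 331.4] blue [nan nan] cork bottom row 177
press knob [157.66666667 333.66666667] blue [167. 342.] cork bottom row 177
end knob [157.8 333.8] blue [nan nan] cork bottom row 181
top1 [180.9 449.3] 10
endt [183.88888889 448.55555556] 9<stdin>:9: RuntimeWarning: Mean of empty slice.
  ret = um.true_divide(
```

The stage is down: the lid is at the lowered height and the cork edge is 4 px lower. The bolt is in: the knob moved 3 px, about 6 mm.

```bash
python3 -c "
from plant import arm
print(arm.hand_in(),arm.read_t())"
```

```text
the job is handed in; nothing more can be done
the job is handed in; nothing more can be done
```

I handed the job in with the coral jar standing upright on the lowered stage, the bolt about 6 mm in by the camera check, and the arm clear; the robot's clock read about 21 s just before that, and no verdict came back.

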